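# Slide the windowed panel out over the ledge's end

## Task

Two thin aluminium plates lie in the lanes of the raised grey ledge: push the one with the rectangular window along its lane, with a fingertip, until its leading edge sticks out about 30 mm (give or take 10 mm) past the ledge's open end, so that the next person can take it by the edge. Leave it lying flat there and take the hand away; do not pinch, lift or tip it, and leave the plain plate and everything else where it is.

Things in the scene. Friction and masses are not known exactly. Their poses are not given: they have to be found in the camera images.
- ledge: Grey ledge fixed on the table, 186 (x) x 390 (y) mm. Origin: centre of its footprint at table height. Two lanes run along its y, 84 mm wide, centred at x = -45 and +45 mm, floor 60 mm above the table, from the open end (y = -195 mm, no lip) to a low bar (y = +125 to +131 mm). Ribs at x = -90, 0, +90 mm (6 mm wide) and the bar stand 8 mm above the floor. Behind the bar: a deck with small parts.
- ledge_end (a point): Middle of the top edge of the ledge's open end, at lane-floor height (60 mm above the table); axes as the ledge. The slab is 12 mm thick; beyond it is a free drop to the table.
- panel: Windowed panel: bare aluminium plate 80 (x) x 140 (y) x 5 mm, 0.1 to 0.17 kg, with a through window 44 x 68 mm in its middle, flat in either lane, about 2 mm free at each side so the ribs guide it. Origin: centre of its underside; y along the lane as the ledge's. Behind its trailing edge (y = +70 mm) at least 75 mm of lane floor is free. Slides with dry friction.
- panel_lead (a point): Middle of the windowed panel's leading edge (its y = -70 mm, the edge nearest the open end), at half thickness
- blank: Plain blank: aluminium plate of the same 80 x 140 x 5 mm without any window, lying in the other lane; origin at the centre of its underside, axes as the panel
- spool: reel of solder wire with black flanges, 48 dia x 28 tall, standing on the ledge's deck behind the end bar; origin at the centre of its underside; a bystander
- bush: turned brass bush, 28 dia x 22 tall, on the same deck as the spool; origin at the centre of its underside; a bystander
- pin: small upright brass pin, 16 dia x 30 tall, on the table a little beyond the ledge's open end (it is lower than the ledge); origin at the centre of its underside; a bystander
- jar: small white jar, 44 dia x 62 tall, on the table; origin at the centre of its underside; a bystander
- driver: screwdriver lying on the table; origin at its underside; a bystander
- phone: flat black phone, 75 x 155 x 9, lying on the table; origin at the centre of its underside; a bystander

How it is judged (in metres and radians):
At the end, for the whole second after the job is handed in: The windowed panel lies still and flat on its lane floor (within 3 mm in height, 0.04 rad in tilt, 0.07 rad of the lane's direction), its leading edge 20 to 40 mm past the ledge's open end; the plain blank is within 10 mm of where it started (y of panel_lead in the frame of ledge between -0.235 and -0.215 m and z of panel in the frame of ledge between 0.057 and 0.063 m and angle between panel's own z axis and vertical below 0.04 rad and angle between the y axis of panel and the y axis of ledge, either way round below 0.07 rad and linear speed of panel below 0.01 m/s and distance of blank from where it was at the start of the episode below 0.01 m); the robot touches nothing.
It fails at once if the windowed panel is lifted off the lane floor (by more than 8 mm) (z of panel in the frame of ledge above 0.068 m).
It fails at once if the windowed panel tips (by more than 0.12 rad) (angle between panel's own z axis and vertical above 0.12 rad).
It fails at once if the plain blank is moved by more than 10 mm (distance of blank from where it was at the start of the episode above 0.01 m).
It fails at once if a bystander (spool, bush, pin, jar, screwdriver or phone) is moved by more than 12 mm (distance of any of spool, bush, pin, jar, driver, phone from where it was at the start of the episode above 0.012 m).
It also fails if it takes over 40 s, if anything falls off the work surface, if the arm or the gripper's body presses on something with over 40 N, if the wrist force passes 120 N, or if a joint passes its speed limit or range.

## Robot

A 6-joint arm with a two-finger parallel gripper is mounted at the origin on the work surface. World frame = base frame: x ahead of the robot, y to its left, z up, the work surface at z = 0. Lengths are in m, angles in degrees, forces in N, time in s.
With the tool pointing down it reaches from about 0.25 to 0.725 m from the base axis. Payload 9.7 kg.
Tool frame: the origin (TCP) lies at the very end of the fingers, on their centre line; the grasp point (between the pads) lies 19 mm behind it; z points along the fingers, y is the line along which they close (so a half turn about z gives the same grasp; the last joint's range is limited). The gripper opens to 85 mm and grips with 20 to 120 N. Pads are 22 mm wide; open, the fingers measure 114 mm over their backs; the gripper's body (76 mm by 85 mm) begins 54 mm behind the grasp point. The pads swing forward as they close: fully open they stand 13 mm farther back than shut.
Start: joints at [74.828, 4.979, 10.078, 95.1, 0, 90], TCP at [0.144, 0.531, 0.231] pointing down, gripper open.
Joint ranges: [-179.16, 179.16], [-48.56, 103.87], [-65.8, 70.77], [-126.05, 130.52], [-82.76, 87.17], [-180, 180]. Speed limits (degrees/s): [127.2, 127.2, 147.25, 180, 180, 180].

## Interface

Orientations are given as [roll, pitch, yaw] about the fixed x, y, z axes, in that order (R = Rz(yaw) Ry(pitch) Rx(roll)).
In Python, from workcell import telemetry, optics, workorder gives the robot as it stands.
- The arm moves only by the shell command python3 -m handwheel 'ROWS' [FORCE]. ROWS is JSON, a list of rows, each an object of numbers: "tx", "ty", "tz": the shift along the tool's x, y, z in m; "ax", "ay", "az": the turn, a rotation vector about the tool's x, y, z in degrees; "jaw": the gripper command: -1 is shut, 1 is fully open, values between are in proportion. A call has exactly 10 rows; each row shifts and turns the commanded pose from where the row before left it, along the tool's axes as they then stand; what a row does not reach is not made up. A row lasts 1/8 s, in which the tool goes at most 62.5 mm and 10.7 degrees, less where a joint would pass 70% of its speed; a pose out of reach is approached as far as the arm can. A call is refused whole if a number of a shift passes 0.0625 or a number of a turn 10.7, either way. A call with a gripper value outside its range is refused whole. The fingers move at their own pace and stop on an object; FORCE is the grip in N (left out, the last holds). Time passes only in rows, so rows that do not move let the fingers close, or fill a call up. It gives the time, the measured TCP pose, the force, the opening and the grip force at its end, in the units of the state.
- telemetry.get_obs(): the state, without advancing time (a new reading comes with each control period).
- optics.camera(name): name is "scene" or "top" or "wrist"; returns a dict with "color" (420x560x3 uint8, red, green, blue), "K" (3x3 intrinsics, pixels), "extrinsics" (4x4, takes a point from camera to world coordinates); the wrist camera has in their place "mount" (4x4, takes a point from camera to tool coordinates, whose origin is the TCP and whose axes are the flange's). Camera axes: x right, y down, z forward; pixel columns grow to the right and rows downward; lengths in m; the calibration is good to about 2 mm. The wrist camera is an equidistant fisheye: a pixel r from the principal point sees the ray r / f radians off the axis. A picture is of the moment at which its call begins: read the wrist's pose just before it. There is no depth.
- workorder.job_done(): hands the job in; it is judged then, once.
The state is a dict: "time": time; "q": joint angles; "qd": joint speeds; "joint_efforts": joint torques, N m; "ee_pos": TCP position; "tcp_rot": TCP orientation; "wrist_force": force on the tool from outside, world axes, zero at the start; "torque": the same for the moment, N m; "opening": finger opening in m; "grasp_force": force on a finger pad.
Only numpy, scipy, OpenCV 4.12 (cv2) and the standard library are available. Lean on these libraries where they do the work, as an engineer would, in place of code of your own. Each camera call takes 0.05 s, during which the arm holds its last target. There are 200 camera calls.

## Working session

There is one attempt and no reset: what is moved stays moved. The work goes in short steps, Python scripts to look and compute and a shell command to move; the robot and the scene stay as the last step left them, time stands still between calls to the robot, and variables do not carry over. Pictures are saved under pics/ and viewed, at most 10 in all, crops included, and the job is handed in when it is done.

```bash
mkdir -p pics; python3 - <<'E'
from workcell import telemetry, optics
import cv2,numpy as np
o=telemetry.get_obs();print(o)
for n in("top","scene"):
    c=optics.camera(n);cv2.imwrite(f"pics/{n}0.png",c["color"][...,::-1]);np.savez(f"pics/{n}0",**{k:c[k] for k in("color","K","extrinsics")});print(n,c["K"],c["extrinsics"])
E
```

```text
{'time': 0.0, 'q': array([7.48295345e+01, 5.01003931e+00, 1.00334434e+01, 9.50989074e+01,
       5.91851054e-04, 8.99994001e+01]), 'qd': array([ 0.07791075,  0.00124736,  0.05261881, -0.01831045, -0.01708646,
        0.03334465]), 'joint_efforts': array([ 3.46023926e-04, -5.20386565e+01,  4.64803433e+01,  1.63040293e-02,
       -6.54264022e-05, -3.09466778e-06]), 'ee_pos': array([0.14386689, 0.53061021, 0.23058419]), 'tcp_rot': array([-1.79924497e+02, -5.92641092e-04,  1.64830134e+02]), 'wrist_force': array([0.02782912, 0.23348098, 0.58630501]), 'torque': array([ 0.02241506, -0.00420448, -0.00089553]), 'grasp_force': 0.0, 'opening': 0.08536754434240852}
top [[477.77202007   0.         279.04781174]
 [  0.         477.77202007 208.7173533 ]
 [  0.           0.           1.        ]] [[-0.01045782 -0.99811444  0.06048298  0.51930493]
 [-0.99987943  0.00974366 -0.01209057  0.00678855]
 [ 0.01147844 -0.06060213 -0.998096    1.25910273]
 [ 0.          0.          0.          1.        ]]
scene [[501.75270018   0.         287.69392927]
 [  0.         501.75270018 205.03532764]
 [  0.           0.           1.        ]] [[-4.60136403e-01  7.54489984e-01 -4.67995037e-01  1.17258099e+00]
 [ 8.87847737e-01  3.91581152e-01 -2.41641466e-01  2.97529979e-01]
 [ 9.41969765e-04 -5.26696369e-01 -8.50052967e-01  1.14441439e+00]
 [ 0.00000000e+00  0.00000000e+00  0.00000000e+00  1.00000000e+00]]
```

View pics/top0.png

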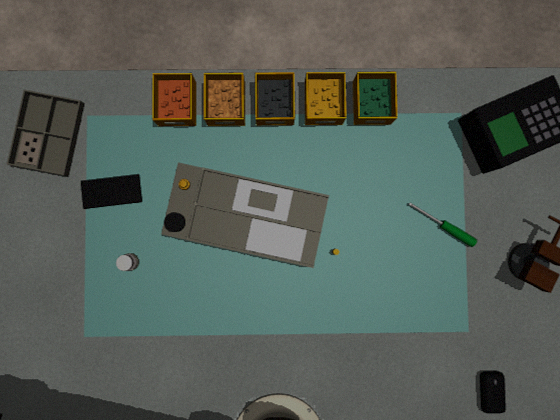

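View pics/scene0.png

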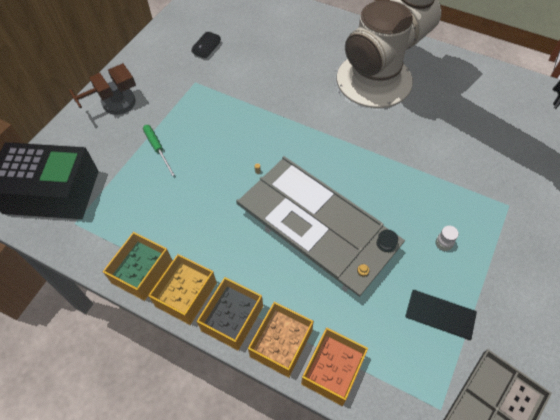

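The top view shows the windowed plate at about (262,200) in the far lane and the blank at (276,240). The open end is on the right, from (328,195) to (313,267). The pin is at (335,252), and the deck with spool and bush is on the left.

```bash
cat > h.py <<'E'
import numpy as np,cv2
def cast(px,K,E,z):
    px=np.atleast_2d(np.asarray(px,float));d=np.c_[(px-K[:2,2])/[K[0,0],K[1,1]],np.ones(len(px))]@E[:3,:3].T
    return E[:3,3]+d*((z-E[2,3])/d[:,2])[:,None]
E
python3 - <<'E'
from h import *
np.set_printoptions(precision=4,suppress=True)
roi={"top":(200,160,320,275),"scene":(240,150,345,260)}
for n in("top","scene"):
    f=np.load(f"pics/{n}0.npz");im=f["color"];x0,y0,x1,y1=roi[n]
    m=np.zeros(im.shape[:2],np.uint8);m[y0:y1,x0:x1]=((im.min(2)>130)*255)[y0:y1,x0:x1]
    cs,h=cv2.findContours(m,cv2.RETR_EXTERNAL,cv2.CHAIN_APPROX_NONE)
    for c in cs:
        if cv2.contourArea(c)<500: continue
        w=cast(c[:,0],f["K"],f["extrinsics"],.065)
        r=cv2.minAreaRect((w[:,:2]*1000).astype(np.float32));print(n,r,cv2.boundingRect(c));print(cv2.boxPoints(r))
    if n=="top":
        l=cast([(178,163),(328,195),(313,267),(162,236)],f["K"],f["extrinsics"],.064)
        print(l)
f=np.load("pics/top0.npz")
im=f["color"][150:280,150:350];cv2.imwrite("pics/crop.png",cv2.resize(im[...,::-1],None,fx=4,fy=4,interpolation=cv2.INTER_CUBIC))
E
```

```text
top ((515.19384765625, 1.3529815673828125), (137.91954040527344, 78.28844451904297), 76.89187622070312) (246, 219, 60, 42)
[[461.4302 -56.9325]
 [537.6788 -74.6875]
 [568.9575  59.6384]
 [492.7089  77.3934]]
top ((614.6557006835938, 34.1303825378418), (138.5028533935547, 78.56571197509766), 77.14881896972656) (233, 179, 60, 42)
[[560.9539 -24.6491]
 [637.5517 -42.1236]
 [668.3575  92.9099]
 [591.7597 110.3844]]
[[ 0.7094  0.2452  0.064 ]
 [ 0.6251 -0.1311  0.064 ]
 [ 0.4455 -0.0907  0.064 ]
 [ 0.5265  0.2845  0.064 ]]
scene ((716.5901489257812, -27.943519592285156), (204.26364135742188, 98.29346466064453), 73.24007415771484) (240, 208, 60, 52)
[[ 640.0802 -111.5649]
 [ 734.1982 -139.909 ]
 [ 793.1001   55.6778]
 [ 698.9821   84.022 ]]
scene ((615.96435546875, 32.86625671386719), (144.79551696777344, 83.91223907470703), 76.83470916748047) (265, 198, 64, 54)
[[558.6216 -28.0727]
 [640.3284 -47.1846]
 [673.3071  93.8052]
 [591.6003 112.9172]]
scene ((516.9562377929688, 0.004425048828125), (146.11915588378906, 84.3869400024414), 76.8993911743164) (272, 165, 62, 50)
[[459.3011 -61.59  ]
 [541.4918 -80.7173]
 [574.6114  61.5989]
 [492.4207  80.7262]]
scene ((485.46136474609375, -44.17857360839844), (154.65257263183594, 282.3978271484375), 27.43815803527832) (240, 150, 105, 49)
[[ 351.7704   45.5054]
 [ 481.8968 -205.1251]
 [ 619.1523 -133.8626]
 [ 489.0259  116.7679]]
```

View pics/crop.png

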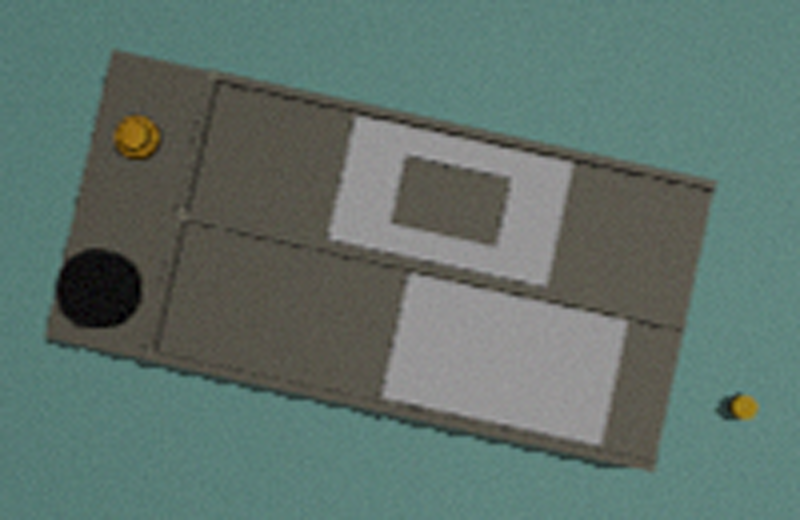

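```bash
python3 -m handwheel '[{"az":-2.3,"jaw":-1},{"tx":-0.03,"ty":-0.0139,"jaw":-1},{"tx":-0.03,"ty":-0.0139,"jaw":-1},{"tx":-0.03,"ty":-0.0139,"jaw":-1},{"tx":-0.03,"ty":-0.0139,"jaw":-1},{"tx":-0.03,"ty":-0.0139,"jaw":-1},{"tx":-0.03,"ty":-0.0139,"jaw":-1},{"tx":-0.03,"ty":-0.0139,"jaw":-1},{"tx":-0.03,"ty":-0.0139,"jaw":-1},{"tx":-0.03,"ty":-0.0139,"jaw":-1}]' 40
python3 -m handwheel '[{"tx":-0.03,"ty":-0.0139,"jaw":-1},{"tx":-0.03,"ty":-0.0139,"jaw":-1},{"tx":-0.03,"ty":-0.0139,"jaw":-1},{"tx":-0.03,"ty":-0.0139,"jaw":-1},{"tx":-0.03,"ty":-0.0139,"jaw":-1},{"tx":-0.03,"ty":-0.0139,"jaw":-1},{"tx":-0.03,"ty":-0.0139,"jaw":-1},{"tx":-0.03,"ty":-0.0139,"jaw":-1},{"tx":-0.03,"ty":-0.0139,"jaw":-1},{"jaw":-1}]'
```

```text
$[0]: bad value
$[0]: bad value
```

```bash
python3 -m handwheel '[{"tx":0,"ty":0,"tz":0,"ax":0,"ay":0,"az":-2.3,"jaw":-1},{"tx":-0.03,"ty":-0.0139,"tz":0,"ax":0,"ay":0,"az":0,"jaw":-1},{"tx":-0.03,"ty":-0.0139,"tz":0,"ax":0,"ay":0,"az":0,"jaw":-1},{"tx":-0.03,"ty":-0.0139,"tz":0,"ax":0,"ay":0,"az":0,"jaw":-1},{"tx":-0.03,"ty":-0.0139,"tz":0,"ax":0,"ay":0,"az":0,"jaw":-1},{"tx":-0.03,"ty":-0.0139,"tz":0,"ax":0,"ay":0,"az":0,"jaw":-1},{"tx":-0.03,"ty":-0.0139,"tz":0,"ax":0,"ay":0,"az":0,"jaw":-1},{"tx":-0.03,"ty":-0.0139,"tz":0,"ax":0,"ay":0,"az":0,"jaw":-1},{"tx":-0.03,"ty":-0.0139,"tz":0,"ax":0,"ay":0,"az":0,"jaw":-1},{"tx":-0.03,"ty":-0.0139,"tz":0,"ax":0,"ay":0,"az":0,"jaw":-1}]' 40
```

```text
time: 1.35
ee_pos: [0.38, 0.3479, 0.2309]
tcp_rot: [-180.0, -0.0, 167.1]
wrist_force: [0.3, 0.2, -0.7]
opening: -0.0002
grasp_force: 0.0
```

```bash
python3 -m handwheel '[{"tx":-0.03,"ty":-0.0139,"tz":0,"ax":0,"ay":0,"az":0,"jaw":-1},{"tx":-0.03,"ty":-0.0139,"tz":0,"ax":0,"ay":0,"az":0,"jaw":-1},{"tx":-0.03,"ty":-0.0139,"tz":0,"ax":0,"ay":0,"az":0,"jaw":-1},{"tx":-0.03,"ty":-0.0139,"tz":0,"ax":0,"ay":0,"az":0,"jaw":-1},{"tx":-0.03,"ty":-0.0139,"tz":0,"ax":0,"ay":0,"az":0,"jaw":-1},{"tx":-0.03,"ty":-0.0139,"tz":0,"ax":0,"ay":0,"az":0,"jaw":-1},{"tx":-0.03,"ty":-0.0139,"tz":0,"ax":0,"ay":0,"az":0,"jaw":-1},{"tx":-0.03,"ty":-0.0139,"tz":0,"ax":0,"ay":0,"az":0,"jaw":-1},{"tx":-0.03,"ty":-0.0139,"tz":0,"ax":0,"ay":0,"az":0,"jaw":-1},{"tx":-0.03,"ty":-0.0139,"tz":0,"ax":0,"ay":0,"az":0,"jaw":-1}]'
python3 - <<'E'
from workcell import telemetry, optics
import cv2
print(telemetry.get_obs()["ee_pos"]);c=optics.camera("wrist");cv2.imwrite("pics/w1.png",c["color"][...,::-1]);print(c["K"],c["mount"])
E
```

```text
time: 2.6
ee_pos: [0.6415, 0.1456, 0.2307]
tcp_rot: [-180.0, -0.0, 167.1]
wrist_force: [-0.2, 0.5, 0.2]
opening: -0.0002
grasp_force: 0.0
[0.64148828 0.14559699 0.23074242]
[[325.1922621    0.         283.83729818]
 [  0.         325.1922621  208.59662734]
 [  0.           0.           1.        ]] [[ 2.69721469e-04 -9.56860886e-01 -2.90546334e-01  7.38008947e-02]
 [ 9.99999414e-01  5.62668776e-04 -9.24721470e-04  1.42292527e-04]
 [ 1.04831115e-03 -2.90545914e-01  9.56860477e-01 -1.43081066e-01]
 [ 0.00000000e+00  0.00000000e+00  0.00000000e+00  1.00000000e+00]]
```

View pics/w1.png

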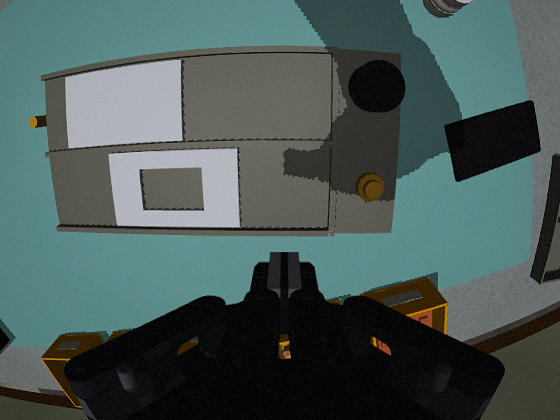

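The wrist view shows closed tips at (284,255). They are over the free lane between the panel's trailing edge (239,188) and the bar (332,190). The lane's open end is at about (54,190).

```bash
cat >> h.py <<'E'
from scipy.spatial.transform import Rotation as R
def wcast(px,K,M,pos,rpy,z):
    px=np.atleast_2d(np.asarray(px,float));d=px-K[:2,2];r=np.hypot(*d.T);t=r/K[0,0]
    v=np.c_[d/r[:,None]*np.sin(t)[:,None],np.cos(t)]
    T=np.eye(4);T[:3,:3]=R.from_euler("xyz",rpy,degrees=True).as_matrix();T[:3,3]=pos;E=T@M
    v=v@E[:3,:3].T;return E[:3,3]+v*((z-E[2,3])/v[:,2])[:,None]
U=np.array([np.cos(np.radians(77.1)),np.sin(np.radians(77.1))]);V=np.array([U[1],-U[0]])
def sl(p): p=np.asarray(p)[...,:2]; return np.stack([p@U,p@V],-1)*1000
E
python3 - <<'E'
from h import *
from workcell import telemetry, optics
np.set_printoptions(precision=1,suppress=True)
o=telemetry.get_obs();c=optics.camera("wrist")
f=lambda px,z:sl(wcast(px,c["K"],c["mount"],o["ee_pos"],o["tcp_rot"],z))
print("tcp",sl(o["ee_pos"]))
print("panel trail corners,lead corners\n",f([(238,149),(240,227),(109,154),(118,227)],.065))
print("end floor\n",f([(50,158),(57,222)],.060),"end mid rib\n",f([(49,154),(58,230),(44,76)],.068))
print("bar,midrib\n",f([(332,145),(331,230)],.068))
print("top end",sl(cast([(328.5,195.5),(313.6,266.8)],*[np.load("pics/top0.npz")[k] for k in("K","extrinsics")],.068)))
print("bush",f([(371,184)],.082))
E
```

```text
tcp [283.2 595.5]
panel trail corners,lead corners
 [[239.2 555.7]
 [238.3 634.6]
 [ 99.2 555.1]
 [ 99.  636.3]]
end floor
 [[  9.  554.5]
 [  3.9 633.7]] end mid rib
 [[ 15.1 549. ]
 [  9.9 641.1]
 [ 14.  458.6]]
bar,midrib
 [[328.3 551.6]
 [330.3 636.7]]
top end [[ 10.6 637.1]
 [ 10.1 455.5]]
bush [[364.5 585.9]]
```

```bash
python3 -m handwheel '[{"tx":0,"ty":0,"tz":0.02,"ax":0,"ay":0,"az":0,"jaw":-1},{"tx":0,"ty":0,"tz":0.03,"ax":0,"ay":0,"az":0,"jaw":-1},{"tx":0,"ty":0,"tz":0.03,"ax":0,"ay":0,"az":0,"jaw":-1},{"tx":0,"ty":0,"tz":0.03,"ax":0,"ay":0,"az":0,"jaw":-1},{"tx":0,"ty":0,"tz":0.03,"ax":0,"ay":0,"az":0,"jaw":-1},{"tx":0,"ty":0,"tz":0.014,"ax":0,"ay":0,"az":0,"jaw":-1},{"tx":0,"ty":0,"tz":0.008,"ax":0,"ay":0,"az":0,"jaw":-1},{"tx":0,"ty":0,"tz":0.004,"ax":0,"ay":0,"az":0,"jaw":-1},{"tx":0,"ty":0,"tz":0.0022,"ax":0,"ay":0,"az":0,"jaw":-1},{"tx":0,"ty":0,"tz":0,"ax":0,"ay":0,"az":0,"jaw":-1}]'
python3 - <<'E'
from workcell import telemetry, optics
import cv2
c=optics.camera("wrist");cv2.imwrite("pics/w2.png",c["color"][...,::-1])
E
```

```text
time: 3.95
ee_pos: [0.641, 0.1464, 0.0636]
tcp_rot: [180.0, 0.0, 167.1]
wrist_force: [0.0, 0.3, -0.8]
opening: 0.0002
grasp_force: 0.0
```

View pics/w2.png

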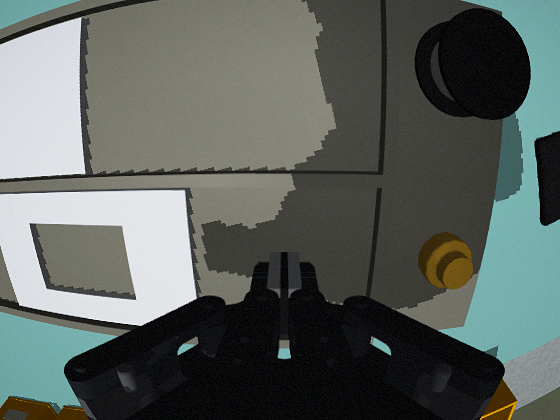

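The tips at (284,260) are in the lane behind the panel's trailing edge (about x=195), not touching anything. Next I push.

```bash
python3 -m handwheel '[{"tx":0,"ty":-0.008,"tz":0.001,"ax":0,"ay":0,"az":0,"jaw":-1},{"tx":0,"ty":-0.01,"tz":0,"ax":0,"ay":0,"az":0,"jaw":-1},{"tx":0,"ty":-0.008,"tz":0,"ax":0,"ay":0,"az":0,"jaw":-1},{"tx":0,"ty":-0.006,"tz":0,"ax":0,"ay":0,"az":0,"jaw":-1},{"tx":0,"ty":-0.006,"tz":0,"ax":0,"ay":0,"az":0,"jaw":-1},{"tx":0,"ty":-0.006,"tz":0,"ax":0,"ay":0,"az":0,"jaw":-1},{"tx":0,"ty":-0.006,"tz":0,"ax":0,"ay":0,"az":0,"jaw":-1},{"tx":0,"ty":-0.006,"tz":0,"ax":0,"ay":0,"az":0,"jaw":-1},{"tx":0,"ty":-0.006,"tz":0,"ax":0,"ay":0,"az":0,"jaw":-1},{"tx":0,"ty":-0.006,"tz":0,"ax":0,"ay":0,"az":0,"jaw":-1}]'
cat > m.py <<'E'
from h import *
from workcell import telemetry, optics
import sys
np.set_printoptions(precision=1,suppress=True)
o=telemetry.get_obs();c=optics.camera("top");im=c["color"];cv2.imwrite(sys.argv[1],cv2.resize(im[140:290,150:350][...,::-1],None,fx=4,fy=4))
m=np.zeros(im.shape[:2],np.uint8);m[160:275,200:350]=((im.min(2)>130)*255)[160:275,200:350]
print("tcp",sl(o["ee_pos"]),o["ee_pos"][2],o["wrist_force"])
for k in cv2.findContours(m,cv2.RETR_EXTERNAL,cv2.CHAIN_APPROX_NONE)[0]:
    if cv2.contourArea(k)<60: continue
    p=sl(cast(k[:,0],c["K"],c["extrinsics"],.065));print("s,l min max",p.min(0),p.max(0), "lead p5",np.percentile(p[:,0],[5,95]))
E
python3 m.py pics/t2.png
```

```text
time: 5.25
ee_pos: [0.6256, 0.0798, 0.0621]
tcp_rot: [180.0, 0.0, 167.1]
wrist_force: [-0.3, 1.2, 0.5]
opening: 0.0001
grasp_force: 0.6
tcp [217.4 592. ] 0.06211318680204166 [-0.3  1.2  0.5]
s,l min max [ 47.3 462.5] [146.9 541.4] lead p5 [ 47.8 144.1]
s,l min max [ 72.3 552.3] [169.1 631.1] lead p5 [ 73. 164.]
s,l min max [176.4 584.3] [216.8 685.6] lead p5 [181.3 211.8]
```

View pics/t2.png

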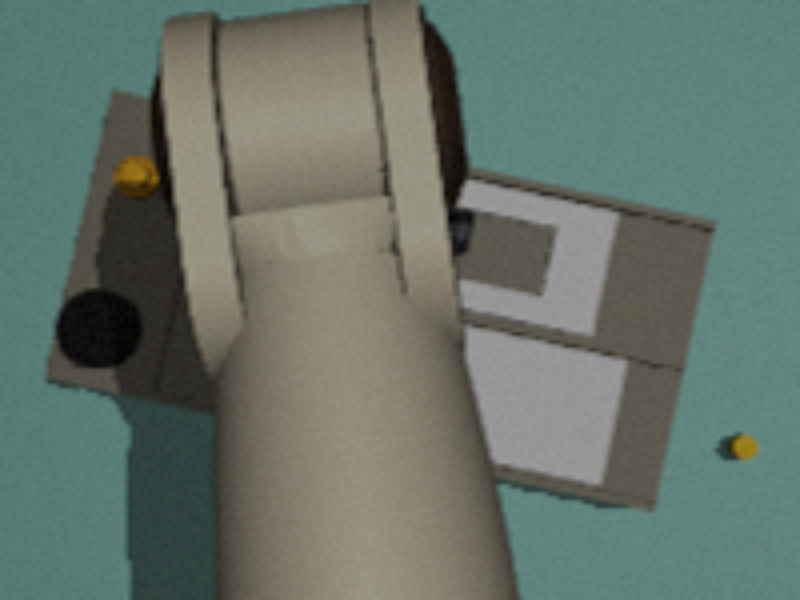

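The panel is sliding squarely: its leading edge is at crop x≈605 and the ledge end is at x≈700. About 92 mm remain, so I push 80 mm and measure again.

```bash
python3 -m handwheel '[{"tx":0,"ty":-0.008,"tz":0,"ax":0,"ay":0,"az":0,"jaw":-1},{"tx":0,"ty":-0.008,"tz":0,"ax":0,"ay":0,"az":0,"jaw":-1},{"tx":0,"ty":-0.008,"tz":0,"ax":0,"ay":0,"az":0,"jaw":-1},{"tx":0,"ty":-0.008,"tz":0,"ax":0,"ay":0,"az":0,"jaw":-1},{"tx":0,"ty":-0.008,"tz":0,"ax":0,"ay":0,"az":0,"jaw":-1},{"tx":0,"ty":-0.008,"tz":0,"ax":0,"ay":0,"az":0,"jaw":-1},{"tx":0,"ty":-0.008,"tz":0,"ax":0,"ay":0,"az":0,"jaw":-1},{"tx":0,"ty":-0.008,"tz":0,"ax":0,"ay":0,"az":0,"jaw":-1},{"tx":0,"ty":-0.008,"tz":0,"ax":0,"ay":0,"az":0,"jaw":-1},{"tx":0,"ty":-0.008,"tz":0,"ax":0,"ay":0,"az":0,"jaw":-1}]'
python3 m.py pics/t3.png
```

```text
time: 6.55
ee_pos: [0.6077, 0.0016, 0.0621]
tcp_rot: [180.0, -0.0, 167.1]
wrist_force: [0.3, 1.0, 1.8]
opening: -0.0001
grasp_force: 0.6
tcp [137.2 592. ] 0.0621036954503241 [0.3 1.  1.8]
s,l min max [113.7 563.3] [147.4 590.5] lead p5 [116.7 145. ]
s,l min max [ -8.5 552.4] [ 45.5 631.3] lead p5 [-8.1 43.2]
s,l min max [101.7 625.1] [193.3 668.4] lead p5 [103.7 189.2]
s,l min max [ 49.9 569.4] [ 97.2 682. ] lead p5 [53.7 94.8]
s,l min max [182.4 541.1] [230.4 652.9] lead p5 [185.4 228.3]
```

View pics/t3.png

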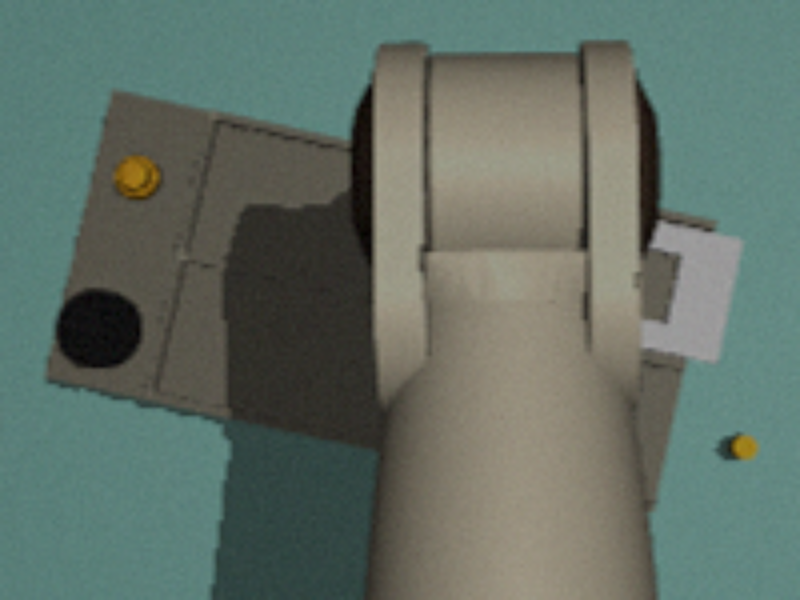

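The leading edge is about 18 mm past the end and the plate is square. I push 12 mm more, slowing down, then back off and raise the hand.

```bash
python3 -m handwheel '[{"tx":0,"ty":-0.004,"tz":0,"ax":0,"ay":0,"az":0,"jaw":-1},{"tx":0,"ty":-0.004,"tz":0,"ax":0,"ay":0,"az":0,"jaw":-1},{"tx":0,"ty":-0.002,"tz":0,"ax":0,"ay":0,"az":0,"jaw":-1},{"tx":0,"ty":-0.002,"tz":0,"ax":0,"ay":0,"az":0,"jaw":-1},{"tx":0,"ty":0,"tz":0,"ax":0,"ay":0,"az":0,"jaw":-1},{"tx":0,"ty":0.006,"tz":0,"ax":0,"ay":0,"az":0,"jaw":-1},{"tx":0,"ty":0.012,"tz":0,"ax":0,"ay":0,"az":0,"jaw":-1},{"tx":0,"ty":0.012,"tz":0,"ax":0,"ay":0,"az":0,"jaw":-1},{"tx":0,"ty":0,"tz":-0.02,"ax":0,"ay":0,"az":0,"jaw":-1},{"tx":0,"ty":0,"tz":-0.03,"ax":0,"ay":0,"az":0,"jaw":-1}]'
python3 -m handwheel '[{"tx":0,"ty":0,"tz":-0.03,"ax":0,"ay":0,"az":0,"jaw":-1},{"tx":0,"ty":0,"tz":-0.03,"ax":0,"ay":0,"az":0,"jaw":-1},{"tx":0,"ty":0,"tz":-0.03,"ax":0,"ay":0,"az":0,"jaw":-1},{"tx":0,"ty":0.03,"tz":-0.03,"ax":0,"ay":0,"az":0,"jaw":-1},{"tx":0,"ty":0.03,"tz":0,"ax":0,"ay":0,"az":0,"jaw":-1},{"tx":0,"ty":0.03,"tz":0,"ax":0,"ay":0,"az":0,"jaw":-1},{"tx":0,"ty":0.03,"tz":0,"ax":0,"ay":0,"az":0,"jaw":-1},{"tx":0,"ty":0.03,"tz":0,"ax":0,"ay":0,"az":0,"jaw":-1},{"tx":0,"ty":0.03,"tz":0,"ax":0,"ay":0,"az":0,"jaw":-1},{"tx":0,"ty":0,"tz":0,"ax":0,"ay":0,"az":0,"jaw":-1}]'
python3 m.py pics/t4.png
```

```text
time: 7.85
ee_pos: [0.6113, 0.0207, 0.1116]
tcp_rot: [-180.0, -0.1, 167.2]
wrist_force: [1.1, -0.2, 0.1]
opening: -0.0002
grasp_force: 0.0
time: 9.1
ee_pos: [0.6518, 0.1978, 0.2312]
tcp_rot: [-180.0, -0.1, 167.3]
wrist_force: [-0.0, 0.0, 0.1]
opening: -0.0005
grasp_force: 0.0
tcp [338.4 591.2] 0.231152506089372 [-0.   0.   0.1]
s,l min max [ 48. 463.] [185.2 541.5] lead p5 [ 48.7 184.4]
s,l min max [-20.  552.5] [118.4 631. ] lead p5 [-18.9 117.5]
```

View pics/t4.png

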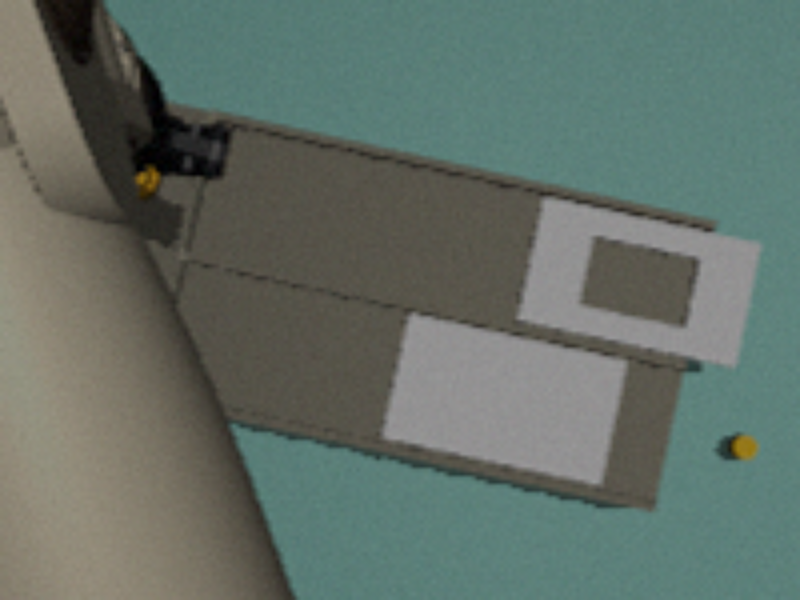

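The panel sticks out about 30 mm (crop x≈750 against the ledge end at ≈700). It is flat and square, the blank has not moved, and the hand is clear.

```bash
python3 -c "
from workcell import workorder
print(workorder.job_done())"
```

```text
the job is handed in; nothing more can be done
None
```

The windowed panel now lies flat in its lane with its leading edge about 30 mm past the ledge's open end; the blank did not move, no bystander was touched, the hand is clear, and the job is handed in (no verdict was returned).

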